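Lamp to stand-by, then hold the lamp-house flap at its mark

TASK

The microscope's lamp is to be inspected on stand-by. With the lamp-house flap still shut, first swing the dimmer lever on the grey power unit until it leans just like the small index fin beside it; then lift the white lamp house's top flap by its bar handle until it is in line with the index arm at its side, and finish while still holding it there, because it falls shut when let go. Do not shift the index fin or the index arm, and leave all the other things on the table where they are.

Things in the scene. Friction and masses are not known exactly. Their poses are not given: they have to be found in the camera images.
- flap_hinge (a point): Centre of the flap's hinge line, on the lamp house: a white metal box, 160 mm deep (x) x 160 mm wide (y) x 105 mm high, fixed to the table at a varying place and yaw, open at the top under its flap. The point lies at the far upper edge, 105 mm above the table, 80 mm from the box's middle. Axes are the box's: x from the box's front (robot side) to its back, y along the hinge line, z up.
- flap (a joint): Angle of the lamp house's top flap (166 x 160 x 5 mm sheet, about 0.4 kg). 0 = shut and level; grows as its front edge is lifted (a turn about +y of flap_hinge). The hinge is nearly free: the flap falls shut when let go.
- flap_handle (a point): Middle of the flap's handle: a straight round bar, 12 mm thick, parallel to the hinge line, free between two brackets 100 mm apart (bracket rods 8 mm thick, running back to the flap). With the flap shut it lies 195 mm in front of (-x) and 36 mm above the hinge line, so it overhangs the box's front face by 35 mm and is 31 mm above the flap's top. It can be pinched from above and turns between the fingers as the flap swings. Its frame turns with the flap.
- flap_index (a joint): Angle of the flap's index arm, in the same measure as joint flap: the flap is at its mark when the two are equal, the flap's side edge then lying along the arm. The arm is clamped at this angle (differs each time) and is not to be moved; it does not touch or carry the flap.
- flap_index_tip (a point): Free end of the index arm: a thin dark steel strip, 145 mm long, 10 mm high, 5 mm thick, turning about the same hinge line, 18 mm outside the flap's +y side edge (98 mm from the middle), with a small black slider near its end on a fixed wire arc. Its frame turns with the arm.
- lever_pivot (a point): Middle of the dimmer lever's pivot line, on the power unit: a grey box 150 mm deep, 160 mm wide, 72 mm high, fixed to the table at a varying place and yaw. The point lies in the middle of the box's top, 75 mm above the table. Axes are the box's: x away from the front, y along the pivot line, z up.
- lever (a joint): Angle of the dimmer lever about +y of lever_pivot. At 0 it leans 0.7 rad from upright towards the box's front (-x, the robot's side), at 0.7 it is upright, at 1.4 it leans 0.7 rad to the back. Starts leaning back (bright). It has friction (about 1.2 N at the grip) and stays where it is left.
- lever_grip (a point): Middle of the lever's grip: a black barrel, 26 mm thick and 32 mm long, lying along the pivot line (y), at the end of a 10 mm thick stick, 100 mm from the pivot line. It can be pinched on its two flat ends from above. Its frame turns with the lever.
- lever_index (a joint): Angle of the lever's index fin, in the same measure as joint lever: the lever is at the stand-by mark when the two are equal (lever and fin lean alike). Clamped at this angle (differs each time), nearer to the box's front than the lever's start; not to be moved.
- lever_index_tip (a point): Middle of the top of the index fin: a small bare-metal fin, 6 x 16 x 55 mm, beside the lever on its +y side, 40 mm from the lever's plane, turning about the same pivot line. Its frame turns with the fin.
- oil_bottle: Bystander, to be left alone: dropper-sized oil bottle, 28 mm across, 60 mm tall, standing between the two units. Origin at the middle of its underside.
- slide_box: Bystander, to be left alone: flat black slide box, 80 x 100 x 32 mm, on the robot's side of the table. Origin at the middle of its underside.
- petri_dish: Bystander, to be left alone: flat clear round dish, 90 mm across, 16 mm high, on the robot's side. Origin at the middle of its underside.
- beaker: Bystander, to be left alone: open glass, 70 mm across, 80 mm tall, at the far side. Origin at the middle of its underside.
- tip_tray: Bystander, to be left alone: small white open tray, 70 x 120 x 40 mm, at the robot's far left. Origin at the middle of its underside.
- reagent_jar: Bystander, to be left alone: amber jar, 60 mm across, 90 mm tall, at the robot's far right. Origin at the middle of its underside.
- brush: Bystander, to be left alone: small brush, 140 mm long, lying on the robot's side, about 20 mm high; origin on its underside.
There are look-alikes about, which are no part of the job. What is shaped like the part that bears lever_pivot but purple or yellow is not meant.

How it is judged (in metres and radians):
On the way, in this order (a step that is already met when the one before it is completed fails the run):
1. the dimmer lever stands still in line with its index fin (within 0.09 rad) while the flap is still shut (angle between the x axis of lever_grip and the x axis of lever_index_tip, either way round below 0.09 rad and velocity of joint lever between -0.15 and 0.15 rad/s and value of joint flap below 0.06 rad), for 0.3 s.
2. the flap in line with its index arm (within 0.08 rad), still, and held there by the fingers (angle between the x axis of flap_handle and the x axis of flap_index_tip, either way round below 0.08 rad and contact force between the fingers and flap above 0.4 N and velocity of joint flap between -0.15 and 0.15 rad/s), for 0.3 s.
At the end, for the whole second after the job is handed in: The flap is within 0.08 rad of its index arm, still (under 0.15 rad/s) and pressed by the fingers with over 0.4 N; the lever is still within 0.09 rad of its index fin (all of step 2 and angle between the x axis of lever_grip and the x axis of lever_index_tip, either way round below 0.09 rad and velocity of joint lever between -0.15 and 0.15 rad/s); the arm keeps its last pose, push and grip.
It fails at once if an index is shifted by more than 8 mm (distance of any of flap_index_tip, lever_index_tip from where it was at the start of the episode above 0.008 m).
It fails at once if a bystander is shifted by more than 30 mm (distance of any of oil_bottle, slide_box, petri_dish, beaker, tip_tray, reagent_jar, brush from where it was at the start of the episode above 0.03 m).
It also fails if it takes over 51 s, if anything falls off the work surface, if the arm or the gripper's body presses on something with over 40 N, if the wrist force passes 120 N, or if a joint passes its speed limit or range.

ROBOT

A 6-joint arm with a two-finger parallel gripper is mounted at the origin on the work surface. World frame = base frame: x ahead of the robot, y to its left, z up, the work surface at z = 0. Lengths are in m, angles in degrees, forces in N, time in s.
With the tool pointing down it reaches from about 0.4 to 0.825 m from the base axis. Payload 7 kg.
Tool frame: the origin (TCP) lies midway between the tips of the shut fingers; the grasp point (between the pads) lies 19 mm behind it; z points along the fingers, y is the line along which they close (so a half turn about z gives the same grasp; the last joint's range is limited). The gripper opens to 88 mm and grips with 3 to 60 N. Pads are 19 mm wide; open, the fingers measure 130 mm over their backs; the gripper's body (78 mm by 193 mm) begins 47 mm behind the grasp point.
Start: joints at [82.34, 20.546, 0.682, 0, -70.136, -16.507], TCP at [0.276, 0.616, 0.227] pointing down, gripper open.
Joint ranges: [-176.03, 176.03], [-82.01, 121.73], [-58.28, 71.71], [-173.87, 95.51], [-174.79, -0.11], [-173.66, 173.66]. Speed limits (degrees/s): [136.94, 136.94, 172.46, 180, 180, 180].

INTERFACE

Orientations are given as a 3x3 rotation matrix whose columns are the frame's x, y, z axes.
In Python, from rig import robot gives the robot as it stands. Calls block until the motion is done:
- robot.goto(position, orientation): joint-space move of the TCP to a pose.
- robot.servo_line(position, ori=None, speed=0.15): straight line of the TCP; ori=None keeps the orientation; speed is the mean speed in m/s.
- robot.movej(angles): joint-space move.
- robot.move_gripper(opening): opening from 0.0 (shut) to 1.0 (fully open); the grip force is fixed at half the most; returns when the fingers have stopped.
- robot.dwell(seconds).
- robot.ik(position, orientation): joint angles nearest the present ones, or None.
- robot.grab_frame(name): name is "side" or "top" or "wrist"; returns (picture, depth): 400x640x3 uint8, red, green, blue; 400x640 float32, m along the optical axis (not along the pixel's ray), 0 where there is no reading.
- robot.camera_info(name): a dict with "vfov" (degrees; the focal length in pixels is half the picture's height over the tangent of half this angle, whatever the lens; pixels are square), "cx", "cy" (the principal point, pixels), "view" (4x4, takes a point from world to camera coordinates); the wrist camera has in their place "T_tool_cam" (4x4, takes a point from camera to tool coordinates, whose origin is the TCP and whose axes are the flange's). Camera axes: x right, y down, z forward; pixel columns grow to the right and rows downward; lengths in m; the calibration is good to about 2 mm. A picture is of the moment at which its call begins: read the wrist's pose just before it. camera_info takes no time and is no camera call.
A pose or a line that the arm cannot do raises robot.Unreachable and nothing moves.
- robot.job_done(): hands the job in; it is judged then, once.
Readings, each from a call of its own:
- robot.read_t(): time.
- robot.read_qpos(): joint angles.
- robot.read_qvel(): joint speeds.
- robot.read_effort(): joint torques, N m.
- robot.read_position(): TCP position.
- robot.read_tcp_rot(): TCP orientation.
- robot.read_force(): force on the tool from outside, world axes, zero at the start.
- robot.read_ft_torque(): the same for the moment, N m.
- robot.read_grip_width(): opening from 0.0 (shut) to 1.0 (fully open).
- robot.read_finger_force(): force on a finger pad.
Only numpy, scipy, OpenCV 4.12 (cv2) and the standard library are available. Lean on these libraries where they do the work, as an engineer would, in place of code of your own. Each camera call takes 0.05 s, during which the arm holds its last target. There are 200 camera calls.

## Working session

There is one attempt and no reset: what is moved stays moved. The work goes in short steps, each a Python script; the robot and the scene stay as the last script left them, time stands still between calls to the robot, and variables do not carry over. Pictures are saved under pics/ and viewed, at most 10 in all, crops included, and the job is handed in when it is done.

```bash
mkdir -p pics; ls; cat > h.py <<'E'
import numpy as np, cv2
from rig import robot
def cam(name):
    c=robot.camera_info(name); f=200/np.tan(np.radians(c['vfov'])/2)
    return c,f
def world(name,dep,ci=None):
    c,f=cam(name); v,u=np.mgrid[0:400,0:640]
    P=np.stack([(u-c['cx'])/f*dep,(v-c['cy'])/f*dep,dep],-1)
    if name=='wrist':
        T=np.eye(4);T[:3,:3]=robot.read_tcp_rot();T[:3,3]=robot.read_position();T=T@np.array(c['T_tool_cam'])
    else: T=np.linalg.inv(np.array(c['view']))
    W=P@T[:3,:3].T+T[:3,3]; W[dep==0]=np.nan
    return W
E
python3 - <<'E'
from h import *
for n in ['top','side']:
    im,d=robot.grab_frame(n); np.savez('f_'+n,im=im,d=d,W=world(n,d)); cv2.imwrite(f'pics/{n}0.png',im[...,::-1])
    print(n,robot.camera_info(n))
print(robot.camera_info('wrist'),robot.read_t())
E
```

```text
pics
top {'vfov': 47.455366193281435, 'cx': 321.1070581784993, 'cy': 193.69563603636072, 'view': array([[ 0.04701681, -0.99888538,  0.00417328, -0.03830462],
       [-0.97823507, -0.04688931, -0.2021325 ,  0.58620687],
       [ 0.20210288,  0.00542118, -0.97934929,  1.52090711],
       [ 0.        ,  0.        ,  0.        ,  1.        ]])}
side {'vfov': 54.367280037894915, 'cx': 317.90149870329645, 'cy': 202.6538229459229, 'view': array([[ 0.78102133, -0.62401192,  0.02479523, -0.45495814],
       [-0.2878668 , -0.394964  , -0.87243117,  0.25986032],
       [ 0.55420067,  0.67424963, -0.48810762,  0.85873634],
       [ 0.        ,  0.        ,  0.        ,  1.        ]])}
{'vfov': 70.85089874087136, 'cx': 321.2882161118463, 'cy': 198.6050963005296, 'T_tool_cam': array([[-1.27717000e-03, -9.61268301e-01, -2.75611361e-01,
         7.51922232e-02],
       [ 9.99998749e-01, -9.70592256e-04, -1.24874691e-03,
        -5.35191261e-04],
       [ 9.32874572e-04, -2.75612611e-01,  9.61268338e-01,
        -1.58555969e-01],
       [ 0.00000000e+00,  0.00000000e+00,  0.00000000e+00,
         1.00000000e+00]])} 0.1
```

View pics/top0.png

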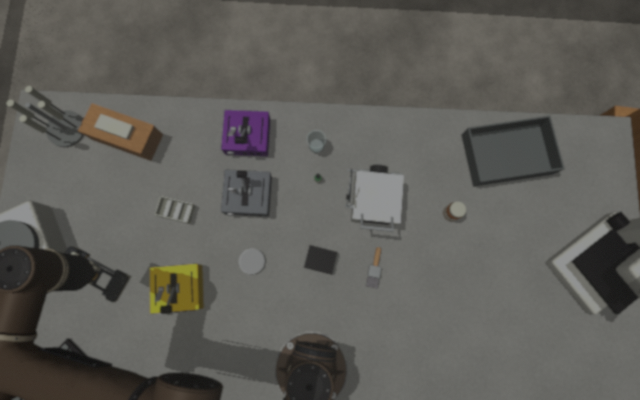

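View pics/side0.png

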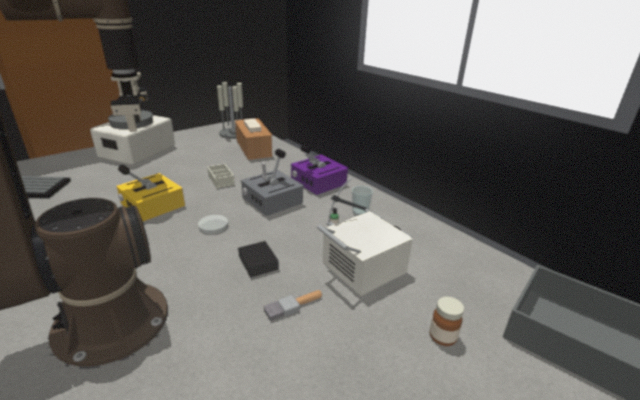

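The top view shows the grey unit at about (246,192) with its lever and grip near (241,177). The white lamp house is at (378,197), its bar handle at (378,231) and the index arm on its left at about (350,190). The side view confirms this, with the grey lever grip at (281,153). Next I'll get coarse poses from depth.

```bash
python3 - <<'E'
from h import *
for n,boxes in [('top',{'unit':(212,160,282,225),'lamp':(335,155,420,245)})]:
    f=np.load(f'f_{n}.npz');W=f['W'];im=f['im']
    for k,(a,b,c,d) in boxes.items():
        S=W[b:d,a:c].reshape(-1,3);C=im[b:d,a:c].reshape(-1,3)
        z=S[:,2]
        print(k,np.histogram(z[~np.isnan(z)],bins=np.arange(-.01,.25,.01)))
        lo,hi=(.066,.08) if k=='unit' else (.1,.115)
        m=(z>lo)&(z<hi)
        r=cv2.minAreaRect((S[m][:,:2]*1000).astype(np.float32)); print(r, m.sum(), np.median(z[m]), np.median(C[m],0))
        h=z>hi+.01; 
        for p in S[h][np.argsort(-S[h][:,2])][::max(1,h.sum()//25)]: print(p.round(3))
E
```

```text
unit (array([1203, 1145,   32,   31,   36,   35,   51,  506, 1273,   60,   22,
         10,    6,   13,   11,    4,    3,    8,   48,   26,    0,    0,
          0,    0,    0]), array([-0.01,  0.  ,  0.01,  0.02,  0.03,  0.04,  0.05,  0.06,  0.07,
        0.08,  0.09,  0.1 ,  0.11,  0.12,  0.13,  0.14,  0.15,  0.16,
        0.17,  0.18,  0.19,  0.2 ,  0.21,  0.22,  0.23,  0.24]))
((581.7939453125, 250.05184936523438), (151.7567138671875, 160.57644653320312), 0.0782671868801117) 1680 0.07235651059735237 [89. 91. 93.]
[0.617 0.256 0.186]
[0.621 0.25  0.184]
[0.621 0.26  0.183]
[0.612 0.234 0.181]
[0.619 0.238 0.18 ]
[0.622 0.248 0.179]
[0.629 0.245 0.178]
[0.623 0.235 0.178]
[0.62  0.242 0.177]
[0.613 0.241 0.176]
[0.627 0.24  0.174]
[0.611 0.248 0.172]
[0.61  0.265 0.17 ]
[0.608 0.255 0.167]
[0.609 0.251 0.152]
[0.609 0.247 0.137]
[0.577 0.281 0.135]
[0.575 0.296 0.128]
[0.598 0.251 0.127]
[0.578 0.282 0.117]
[0.575 0.289 0.109]
[0.589 0.247 0.105]
[0.587 0.245 0.098]
[0.575 0.235 0.093]
[0.588 0.263 0.091]
[0.584 0.267 0.09 ]
lamp (array([1929, 2713,   47,   19,   32,   18,   33,   
[... 388 characters left out ...]
73.8674774169922), 87.41333770751953) 2122 0.11014488280480639 [146. 147. 148.]
[ 0.612 -0.099  0.222]
[ 0.593 -0.098  0.206]
[ 0.544 -0.104  0.191]
[ 0.55  -0.104  0.181]
[ 0.56  -0.101  0.178]
[ 0.554 -0.101  0.173]
[ 0.576 -0.104  0.164]
[ 0.598 -0.107  0.156]
[ 0.464 -0.177  0.151]
[ 0.463 -0.229  0.15 ]
[ 0.469 -0.216  0.149]
[ 0.461 -0.193  0.148]
[ 0.466 -0.151  0.148]
[ 0.471 -0.184  0.147]
[ 0.471 -0.177  0.146]
[ 0.466 -0.148  0.146]
[ 0.464 -0.242  0.145]
[ 0.458 -0.246  0.145]
[ 0.465 -0.181  0.144]
[ 0.461 -0.239  0.143]
[ 0.464 -0.226  0.143]
[ 0.463 -0.204  0.141]
[ 0.461 -0.22   0.14 ]
[ 0.475 -0.246  0.138]
[ 0.637 -0.108  0.136]
[ 0.645 -0.108  0.132]
[ 0.493 -0.248  0.128]
```

```bash
python3 - <<'E'
from h import *
R=np.array([[-1,0,0],[0,1,0],[0,0,-1.]])
for n,p in [('lev',[.56,.27,.30]),('lamp',[.58,-.15,.32])]:
    try: robot.goto(p,R)
    except Exception as e: print(n,repr(e)); continue
    im,d=robot.grab_frame('wrist'); W=world('wrist',d)
    np.savez('w_'+n,im=im,d=d,W=W); cv2.imwrite(f'pics/w_{n}.png',im[...,::-1])
    print(robot.read_t(),robot.read_position(),robot.read_qpos())
E
python3 -c "
import cv2,numpy as np
cv2.imwrite('pics/both.png',np.vstack([cv2.resize(cv2.imread('pics/w_%s.png'%n)[:, :],(480,300)) for n in ['lev','lamp']]))"
```

```text
1.925 [0.55974286 0.27054388 0.29973885] [ 4.37620412e+01  1.34767382e+01  2.54844429e-01 -5.81723218e-03
 -7.67973626e+01 -1.33670663e+02]
3.525 [ 0.58031572 -0.14894077  0.31983699] [ 4.27156008e+00  1.08505003e+01 -5.63079334e-01 -7.55464381e-03
 -7.85964724e+01 -9.41919616e+01]
```

View pics/both.png

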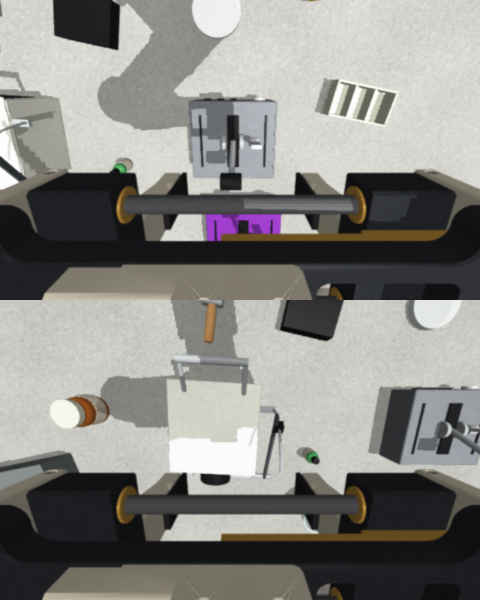

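The wrist views show the grey unit with its grip (231,181) and bright fin (255,142), with the purple decoy behind. They also show the lamp house with its handle bar (211,360) and the dark index arm on its right edge, (265,410) to (278,430). Now I'll measure these from wrist depth.

```bash
python3 - <<'E'
from h import *
f=np.load('w_lev.npz');W=f['W'];im=f['im'].astype(int)
x,y,z=W[...,0],W[...,1],W[...,2]
near=(abs(x-.58)<.12)&(abs(y-.25)<.1)
top=near&(z>.066)&(z<.079)&(np.ptp(im,axis=2)<25)
mk=cv2.morphologyEx(top.astype(np.uint8),cv2.MORPH_OPEN,np.ones((3,3)))>0
r=cv2.minAreaRect((W[mk][:,:2]*1000).astype(np.float32)); print('unit',r,mk.sum(),np.nanmedian(z[mk]))
for nm,m in [('fin',near&(z>.088)&(y>.268)&(y<.32)),('grip',near&(z>.15)),('stick',near&(z>.09)&(z<.15)&(y<.268))]:
    P=W[m]; print(nm,len(P),P.min(0).round(4),P.max(0).round(4),np.median(P,0).round(4))
    for p in P[np.argsort(-P[:,2])][::max(1,len(P)//14)]: print('  ',p.round(4))
f=np.load('w_lamp.npz');W=f['W'];x,y,z=W[...,0],W[...,1],W[...,2]
print('---lamp')
m=(x>.44)&(x<.75)&(y<-.11)&(y>-.31)&(z>.1)&(z<.118)
mk=cv2.morphologyEx(m.astype(np.uint8),cv2.MORPH_OPEN,np.ones((7,7)))>0
r=cv2.minAreaRect((W[mk][:,:2]*1000).astype(np.float32)); print('flap',r,mk.sum(),np.nanmedian(z[mk]))
b=(x>.42)&(x<.5)&(y<-.1)&(y>-.3)&(z>.135)&(z<.165); P=W[b]
print('bar',cv2.minAreaRect((P[:,:2]*1000).astype(np.float32)),P.min(0),P.max(0),len(P),np.percentile(P[:,2],[10,50,90]))
a=(x>.46)&(x<.72)&(y>-.14)&(y<-.05)&(z>.118); P=W[a]
print(len(P))
for p in P[np.argsort(P[:,0])][::max(1,len(P)//40)]: print('  ',p.round(4))
E
```

```text
unit ((581.7485961914062, 255.84402465820312), (160.17726135253906, 148.47471618652344), 89.89112091064453) 10533 0.07251306419203385
fin 27100 [0.521  0.268  0.0885] [0.6305 0.32   0.4201] [0.5351 0.297  0.4022]
   [0.5341 0.274  0.4201]
   [0.5347 0.2837 0.4161]
   [0.5348 0.284  0.4116]
   [0.5374 0.3147 0.4091]
   [0.5406 0.3043 0.4085]
   [0.5364 0.2758 0.4074]
   [0.5348 0.3163 0.405 ]
   [0.5353 0.274  0.4022]
   [0.5354 0.2823 0.3987]
   [0.5684 0.318  0.3903]
   [0.5328 0.3069 0.3841]
   [0.5291 0.2748 0.3829]
   [0.5415 0.318  0.3807]
   [0.5454 0.3183 0.3705]
   [0.5916 0.2705 0.0891]
grip 95019 [0.5205 0.1818 0.1501] [0.6307 0.35   0.4201] [0.535  0.2682 0.4004]
   [0.5341 0.274  0.4201]
   [0.5366 0.2288 0.4153]
   [0.5348 0.255  0.4104]
   [0.5371 0.209  0.4089]
   [0.5366 0.2505 0.4081]
   [0.5345 0.2584 0.4059]
   [0.5349 0.2926 0.4033]
   [0.5322 0.2035 0.4004]
   [0.565  0.3294 0.3911]
   [0.523  0.1974 0.3899]
   [0.5384 0.3378 0.3892]
   [0.5338 0.2764 0.3841]
   [0.5287 0.2254 0.3818]
   [0.5216 0.2162 0.3732]
   [0.6071 0.2576 0.1501]
stick 282 [0.5745 0.238  0.
[... 1298 characters left out ...]
206]
   [ 0.5552 -0.1197  0.4253]
   [ 0.5554 -0.1364  0.4283]
   [ 0.5555 -0.1237  0.4231]
   [ 0.5556 -0.0977  0.4257]
   [ 0.5558 -0.1344  0.4244]
   [ 0.5559 -0.1069  0.4192]
   [ 0.5561 -0.095   0.4287]
   [ 0.5563 -0.1105  0.4298]
   [ 0.5567 -0.0818  0.4101]
   [ 0.5575 -0.125   0.4302]
   [ 0.558  -0.1317  0.416 ]
   [ 0.5583 -0.1056  0.4148]
   [ 0.5586 -0.1295  0.4291]
   [ 0.5592 -0.0787  0.4281]
   [ 0.5604 -0.1067  0.4291]
   [ 0.5617 -0.0856  0.4289]
   [ 0.5637 -0.0791  0.4287]
   [ 0.5682 -0.0822  0.4261]
   [ 0.5705 -0.0912  0.3574]
   [ 0.5752 -0.1006  0.3742]
   [ 0.5848 -0.1027  0.163 ]
   [ 0.5885 -0.0809  0.4105]
   [ 0.5924 -0.0899  0.41  ]
   [ 0.6533 -0.1065  0.12  ]
```

```bash
python3 - <<'E'
from h import *
f=np.load('w_lev.npz');W=f['W'];im=f['im'].astype(int)
x,y,z=W[...,0],W[...,1],W[...,2]
near=(abs(x-.58)<.12)&(abs(y-.25)<.1)&(z<.22)
def show(nm,m,k=22,ax=2):
    P=W[m]; print(nm,len(P),P.min(0).round(4),P.max(0).round(4),np.median(P,0).round(4))
    for p in P[np.argsort(-P[:,ax])][::max(1,len(P)//k)]: print('  ',p.round(4))
show('fin',near&(z>.08)&(y>.268)&(y<.33)); show('grip',near&(z>.15),12)
v,u=np.where(near&(z>.08)&(y>.268)&(y<.33)); print(u.min(),u.max(),v.min(),v.max())
f=np.load('w_lamp.npz');W=f['W'];x,y,z=W[...,0],W[...,1],W[...,2]
show('arm',(x>.46)&(x<.72)&(y>-.14)&(y<-.05)&(z>.118)&(z<.26),40)
c=np.load('w_lev.npz')['im'][100:280,220:420,::-1]; d=np.load('w_lamp.npz')['im'][80:260,210:410,::-1]
cv2.imwrite('pics/crops.png',np.hstack([cv2.resize(k,None,fx=2,fy=2,interpolation=cv2.INTER_CUBIC) for k in (c,d)]))
E
```

```text
fin 363 [0.568  0.2683 0.08  ] [0.6305 0.3036 0.1821] [0.578  0.2745 0.1119]
   [0.6163 0.2684 0.1821]
   [0.6183 0.2684 0.1804]
   [0.6142 0.2705 0.1791]
   [0.6183 0.2716 0.1778]
   [0.6135 0.2716 0.1754]
   [0.6088 0.2716 0.1699]
   [0.5759 0.2959 0.1308]
   [0.576  0.2923 0.1303]
   [0.5737 0.291  0.1299]
   [0.575  0.2923 0.1294]
   [0.5745 0.294  0.1219]
   [0.5756 0.2895 0.1129]
   [0.5767 0.2939 0.1035]
   [0.5778 0.2959 0.0937]
   [0.5798 0.2745 0.0911]
   [0.5884 0.2705 0.0906]
   [0.5746 0.2691 0.0898]
   [0.5902 0.2746 0.0889]
   [0.5712 0.2732 0.0866]
   [0.5703 0.2745 0.0844]
   [0.5775 0.2938 0.0835]
   [0.5764 0.2993 0.0823]
   [0.5766 0.2884 0.0815]
grip 729 [0.6065 0.2397 0.1501] [0.6307 0.2716 0.1828] [0.6139 0.2561 0.1785]
   [0.6195 0.2501 0.1828]
   [0.6191 0.2554 0.1812]
   [0.6217 0.2575 0.1808]
   [0.6183 0.2684 0.1804]
   [0.6221 0.2629 0.1799]
   [0.6247 0.2672 0.1794]
   [0.6252 0.2607 0.1786]
   [0.6137 0.2683 0.1776]
   [0.6298 0.2506 0.1765]
   [0.6089 0.2564 0.1751]
   [0.6078 0.2573 0.1723]
   [0.6072 0.2594 0.1679]
   [0.6102 0.2588 0.1518]
319 348 1
[... 581 characters left out ...]
783]
   [ 0.5622 -0.0894  0.1776]
   [ 0.5623 -0.0903  0.177 ]
   [ 0.5559 -0.0938  0.1761]
   [ 0.5562 -0.1011  0.1748]
   [ 0.5698 -0.0881  0.1729]
   [ 0.5713 -0.0977  0.1712]
   [ 0.5739 -0.1007  0.1695]
   [ 0.5688 -0.1017  0.167 ]
   [ 0.5657 -0.1015  0.1648]
   [ 0.5864 -0.1025  0.1614]
   [ 0.592  -0.103   0.1584]
   [ 0.5879 -0.1028  0.1555]
   [ 0.596  -0.1033  0.1526]
   [ 0.6084 -0.1036  0.1493]
   [ 0.4712 -0.138   0.147 ]
   [ 0.5983 -0.1034  0.1445]
   [ 0.4759 -0.14    0.1414]
   [ 0.6251 -0.1016  0.1384]
   [ 0.6301 -0.1037  0.1358]
   [ 0.4871 -0.1397  0.1337]
   [ 0.639  -0.1028  0.1307]
   [ 0.6445 -0.1049  0.1274]
   [ 0.6503 -0.1029  0.1237]
   [ 0.5411 -0.0923  0.1197]
```

View pics/crops.png

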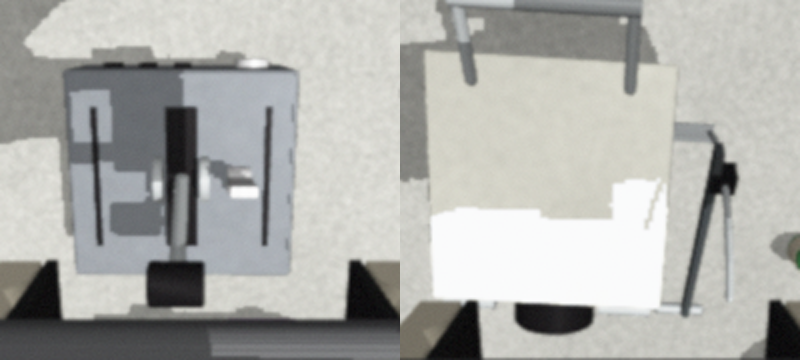

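```bash
python3 - <<'E'
from h import *
f=np.load('w_lev.npz');W=f['W'];x,y,z=W[...,0],W[...,1],W[...,2]
m=(x>.56)&(x<.6)&(y>.287)&(y<.3)&(z>.088)&(z<.127);P=W[m]
k=np.polyfit(P[:,2],P[:,0],1); e=P[:,0]-np.polyval(k,P[:,2]); print('fin front slope',k,len(P),e.std())
t=(x>.56)&(x<.6)&(y>.284)&(y<.304)&(z>.127)&(z<.14);print('top',W[t].mean(0),W[t].min(0),W[t].max(0))
f=np.load('w_lamp.npz');W=f['W'];x,y,z=W[...,0],W[...,1],W[...,2]
b=(x>.44)&(x<.49)&(y<-.15)&(y>-.235)&(z>.14)&(z<.16);P=W[b]
k=np.polyfit(P[:,1],P[:,0],1);print('bar',k,P.mean(0),np.percentile(P,[1,99],axis=0))
for y0 in (-.235,-.215,-.195,-.175,-.155):
    q=P[abs(P[:,1]-y0)<.006]; print(y0,q[:,0].min(),q[:,0].max(),q[:,2].max())
ux=np.array([np.cos(-.0592),np.sin(-.0592)])
hc=np.array([.475,-.192])
a=(x>.54)&(x<.655)&(y>-.108)&(y<-.0975)&(z>.118)&(z<.19);P=W[a]
s=-(P[:,:2]-P[:,:2].mean(0))@ux
k=np.polyfit(s,P[:,2],1);e=P[:,2]-np.polyval(k,s);g=abs(e)<.006
k=np.polyfit(s[g],P[g][:,2],1);print('arm',np.arctan(k[0]),len(P),g.sum())
m=(x>.50)&(x<.65)&(y<-.13)&(y>-.26)&(z>.105)&(z<.115);P=W[m];c=np.linalg.lstsq(np.c_[P[:,:2],np.ones(len(P))],P[:,2],rcond=None)[0];print('flap plane',c)
# flap edges: per-row extremes
E
python3 - <<'E'
import sys;sys.path.insert(0,'.')
import os;os.chdir('.')
from h import *
R=np.array([[-1,0,0],[0,1,0],[0,0,-1.]])
piv=np.array([.5817,.2558,.075])
def at(a,dz=0): return piv+[.1*np.sin(a),0,.1*np.cos(a)-.015+dz]
robot.move_gripper(.7)
robot.goto(at(.395,.09),R); robot.servo_line(at(.395),speed=.12)
print(robot.read_t(),robot.read_position(),at(.395),robot.read_force())
im,d=robot.grab_frame('wrist'); cv2.imwrite('pics/pre.png',im[...,::-1])
E
```

```text
fin front slope [-0.11352559  0.58891597] 47 0.001342916168434445
top [0.57611893 0.29591261 0.13006161] [0.57345844 0.28859061 0.12780929] [0.57890087 0.30333107 0.13138956]
bar [0.0562648  0.47766886] [ 0.46685189 -0.19225108  0.14601982] [[ 0.45960928 -0.234155    0.14171375]
 [ 0.47394411 -0.1500379   0.14855115]]
-0.235 0.4583514563024594 0.469864805132202 0.14904061748575892
-0.215 0.45950106336256086 0.47097322414781645 0.14840226432801296
-0.195 0.46055564537692806 0.4720544306906933 0.1488757441536998
-0.175 0.4614732611588882 0.47309344382657065 0.14925767253939776
-0.155 0.4625622559723631 0.47405949047399354 0.1485037172534735
arm 0.527963493153395 436 389
flap plane [0.00093825 0.00032972 0.10993149]
6.6417 [0.62075814 0.25593134 0.15318608] [0.62018082 0.2558     0.15229966] [0.51448915 0.48181401 0.56022293]
```

View pics/pre.png

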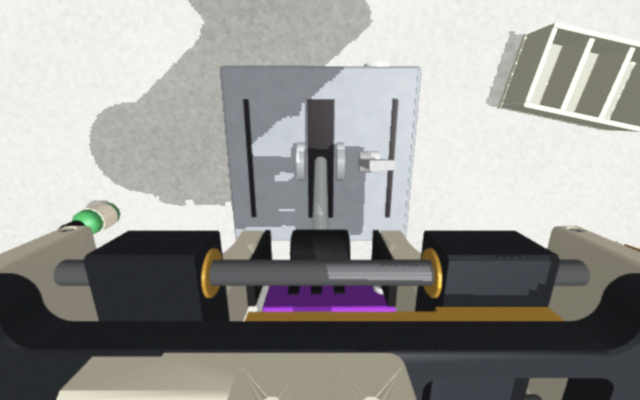

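The barrel sits centred at (320,245) between the finger tips at (250,255) and (390,255), with the fin at (378,162). The fin leans about 0.11 rad to the front, so I'll grip and swing to that angle.

```bash
cat >> h.py <<'E'
R0=np.array([[-1,0,0],[0,1,0],[0,0,-1.]])
piv=np.array([.5817,.2558,.075])
def at(a,dz=0): return piv+[.1*np.sin(a),0,.1*np.cos(a)-.015+dz]
E
python3 - <<'E'
from h import *
robot.move_gripper(0); print(robot.read_t(),robot.read_grip_width(),robot.read_finger_force(),robot.read_force())
for a in (.22,.05,-.11): robot.servo_line(at(a),speed=.08)
robot.dwell(.15); print(robot.read_position(),at(-.11),robot.read_force())
robot.servo_line(at(-.11)+(at(-.11)-robot.read_position())*[1,0,0],speed=.05)
print(robot.read_position(),robot.read_force())
robot.move_gripper(.6); robot.servo_line(at(-.11,.09),speed=.2)
robot.goto([.56,.27,.30],R0); robot.dwell(.2)
im,d=robot.grab_frame('wrist');W=world('wrist',d); cv2.imwrite('pics/l2.png',im[...,::-1])
np.savez('w_lev2',im=im,d=d,W=W); print(robot.read_t())
x,y,z=W[...,0],W[...,1],W[...,2]
n=(abs(x-.58)<.05)&(y>.235)&(y<.277)&(z<.22)
g=W[n&(z>.155)]; print('grip',np.percentile(g,[1,50,99],axis=0))
P=W[n&(z>.09)&(z<.148)&(abs(y-.2558)<.006)];print('stick slope',np.polyfit(P[:,2],P[:,0],1),len(P))
P=W[(x>.56)&(x<.6)&(y>.287)&(y<.3)&(z>.088)&(z<.127)];print('fin slope',np.polyfit(P[:,2],P[:,0],1),len(P))
E
```

```text
7.2833 0.36023571136488924 29.999781847000122 [-0.22531801 -3.15617097  2.42028236]
[0.57087782 0.25529381 0.15948025] [0.57072217 0.2558     0.15939561] [-0.37530649 -5.37360653  1.80511117]
[0.57086363 0.25531409 0.15948614] [ 0.4201819  -5.17933364  1.26751816]
10.5417
grip [[0.56173825 0.24002735 0.17519105]
 [0.5706413  0.25603605 0.18623005]
 [0.58450985 0.27136497 0.1892433 ]]
stick slope [-0.10577241  0.58751407] 34
fin slope [-0.11918052  0.58989733] 48
```

```bash
cat >> h.py <<'E'
psi=-.057; X=np.array([np.cos(psi),np.sin(psi),0]); Y=np.array([-np.sin(psi),np.cos(psi),0]); Z=np.array([0,0,1.])
RF=np.c_[Y,X,-Z]; hin=np.array([.4664,-.192,.105])+.195*X
def fl(t,dz=0): return hin+X*(-.195*np.cos(t)+.036*np.sin(t))+Z*(.195*np.sin(t)+.036*np.cos(t)-.015+dz)
E
python3 - <<'E'
from h import *
print(robot.ik(fl(0,.1),RF),robot.ik(fl(.54),RF))
robot.move_gripper(.55); robot.goto(fl(0,.13),RF); robot.servo_line(fl(0),speed=.12); robot.dwell(.1)
print(robot.read_t(),robot.read_position(),fl(0),robot.read_force())
robot.move_gripper(0); print(robot.read_t(),robot.read_grip_width(),robot.read_finger_force(),robot.read_force())
for t in (.1,.2):
    robot.servo_line(fl(t),speed=.08); print(robot.read_t(),robot.read_grip_width(),robot.read_finger_force(),robot.read_force(),robot.read_position()-fl(t))
E
```

```text
None NoneTraceback (most recent call last):
  File "<stdin>", line 3, in <module>
rig.Unreachable: the arm cannot take that pose within its joint ranges
```

```bash
python3 - <<'E'
from h import *
from scipy.spatial.transform import Rotation as Ro
print(robot.read_qpos(),fl(0,.1))
for p in (fl(0,.1),fl(0),fl(.54)):
    for yaw in range(-180,180,30):
        q=robot.ik(p,RF@Ro.from_euler('z',yaw,degrees=True).as_matrix()); print(yaw,None if q is None else np.round(q,1),end=' | ')
    print()
for pitch in (-40,-20,20,40):
  for yaw in (0,180):
    q=robot.ik(fl(.54),Ro.from_rotvec(np.radians(pitch)*Y).as_matrix()@RF@Ro.from_euler('z',yaw,degrees=True).as_matrix()); print(pitch,yaw,q)
E
```

```text
[ 4.37036663e+01  1.34632449e+01  2.54834255e-01  9.14076050e-04
 -7.67994251e+01 -1.33708050e+02] [ 0.4664 -0.192   0.226 ]
-180 [ -0.    4.4 -20.5   0.  -65.2  -3.2] | -150 [ -0.    4.4 -20.5   0.  -65.2 -33.2] | -120 [ -0.    4.4 -20.5   0.  -65.2 -63.2] | -90 [ -0.    4.4 -20.5   0.  -65.2 -93.2] | -60 [  -0.     4.4  -20.5    0.   -65.2 -123.2] | -30 [  -0.     4.4  -20.5    0.   -65.2 -153.2] | 0 None | 30 [ -0.    4.4 -20.5   0.  -65.2 146.8] | 60 [ -0.    4.4 -20.5   0.  -65.2 116.8] | 90 [ -0.    4.4 -20.5   0.  -65.2  86.8] | 120 [ -0.    4.4 -20.5   0.  -65.2  56.8] | 150 [ -0.    4.4 -20.5   0.  -65.2  26.8] | 
-180 [ -0.    9.8 -28.5   0.  -51.7  -3.2] | -150 [ -0.    9.8 -28.5   0.  -51.7 -33.2] | -120 [ -0.    9.8 -28.5   0.  -51.7 -63.2] | -90 [ -0.    9.8 -28.5   0.  -51.7 -93.2] | -60 [  -0.     9.8  -28.5    0.   -51.7 -123.2] | -30 [  -0.     9.8  -28.5    0.   -51.7 -153.2] | 0 None | 30 [ -0.    9.8 -28.5   0.  -51.7 146.8] | 60 [ -0.    9.8 -28.5   0.  -51.7 116.8] | 90 [ -0.    9.8 -28.5   0.  -51.7  86.8] | 120 [ -0.    9.8 -28.5   0.  -51.7  56.8] | 150 [ -0
[... 320 characters left out ...]
ne | 30 [ -0.3   8.9 -15.9   0.  -65.3 147.1] | 60 [ -0.3   8.9 -15.9   0.  -65.3 117.1] | 90 [ -0.3   8.9 -15.9   0.  -65.3  87.1] | 120 [ -0.3   8.9 -15.9   0.  -65.3  57.1] | 150 [ -0.3   8.9 -15.9   0.  -65.3  27.1] | 
-40 0 [ -0.39042412  -9.98022604 -55.21820352  21.09393287  -5.14034286
 156.78000643]
-40 180 [ -0.39042412  -9.98022604 -55.21820352  21.09393287  -5.14034286
 -23.21999357]
-20 0 None
-20 180 [  0.66007807  -2.37338947 -32.05001262   2.07122524 -40.38507969
  -5.26780489]
20 0 None
20 180 [ -0.91033593  21.32387114  -1.56984325  -0.80647538 -87.09101217
  -2.17268289]
40 0 None
40 180 [  -1.26564157   33.90088602   10.61452921   -1.34212621 -106.69212305
   -1.91807504]
```

```bash
sed -i 's/RF=np.c_\[Y,X,-Z\]/RF=np.c_[-Y,-X,-Z]/' h.py
python3 - <<'E'
from h import *
robot.goto(fl(0,.13),RF); robot.servo_line(fl(0),speed=.12); robot.dwell(.1)
print(robot.read_t(),robot.read_position(),fl(0),robot.read_force())
robot.move_gripper(0); print(robot.read_t(),robot.read_grip_width(),robot.read_finger_force(),robot.read_force())
for t in (.1,.2):
    robot.servo_line(fl(t),speed=.08); print(robot.read_t(),robot.read_grip_width(),robot.read_finger_force(),robot.read_force(),robot.read_position()-fl(t))
E
```

```text
14.1917 [ 0.46690691 -0.19204215  0.12671606] [ 0.4664 -0.192   0.126 ] [ 0.73586304 -0.31725898  0.27062376]
14.8833 0.12362650532970303 29.99944120645523 [-4.05394929  1.28526552  4.67816648]
15.2833 0.12982946896363545 29.99637544155121 [-4.55345229 -0.31655332 -1.90577603] [-1.05111280e-03  5.20596797e-05 -1.83766226e-04]
15.6833 0.12909042438803864 29.996383488178253 [-7.38726647  1.01532771 -0.49133859] [-1.22954415e-03  4.21009043e-05  1.45150464e-04]
```

```bash
python3 - <<'E'
from h import *
for t in (.31,.42,.54):
    robot.servo_line(fl(t),speed=.08); print(robot.read_grip_width(),robot.read_force(),robot.read_position()-fl(t))
robot.dwell(.2); ims=[]
for n in ('wrist','side','top'):
    im,d=robot.grab_frame(n); np.savez('e_'+n,im=im,d=d,W=world(n,d)); ims.append(im[...,::-1])
print(robot.read_t())
a=ims[0];b=cv2.resize(ims[1][180:300,290:440],(320,256),interpolation=cv2.INTER_CUBIC);c=cv2.resize(ims[2][140:260,300:450],(320,256),interpolation=cv2.INTER_CUBIC)
cv2.imwrite('pics/e.png',np.vstack([cv2.resize(a,(512,320)),np.hstack([b,c])[:,64:576]]))
W=np.load('e_wrist.npz')['W'];x,y,z=W[...,0],W[...,1],W[...,2]
rel=W-hin; s=-(rel@X); w=rel@Y
m=(s>.03)&(s<.16)&(abs(w)<.08)&(z>.11)&(z<.24)
print('flap wrist px',m.sum())
P=np.c_[s[m],w[m],z[m]]
c,_,_,_=np.linalg.lstsq(np.c_[P[:,:2],np.ones(len(P))],P[:,2],rcond=None)
e=P[:,2]-np.c_[P[:,:2],np.ones(len(P))]@c; g=abs(e)<.008
c,_,_,_=np.linalg.lstsq(np.c_[P[g][:,:2],np.ones(g.sum())],P[g][:,2],rcond=None); print(c,np.arctan(c[0]),g.sum())
m=(s>.02)&(s<.15)&(abs(w-.098)<.012)&(z>.11)&(z<.22); print('arm px',m.sum())
E
```

```text
0.12312936341489132 [-8.64332932  1.32280517  2.15860564] [-1.58612235e-03  8.55349529e-05  1.99077542e-04]
0.12746727005406658 [-10.38058796   1.32770577   4.797204  ] [-2.03978376e-03  9.49927578e-05  3.75721592e-04]
0.12569275325447438 [-14.70887476   3.54394378   9.64403271] [-0.00243932  0.00010824  0.00092123]
17.3333
flap wrist px 16658
[0.61794345 0.02278162 0.10944818] 0.5535088440752607 9960
arm px 0
```

View pics/e.png

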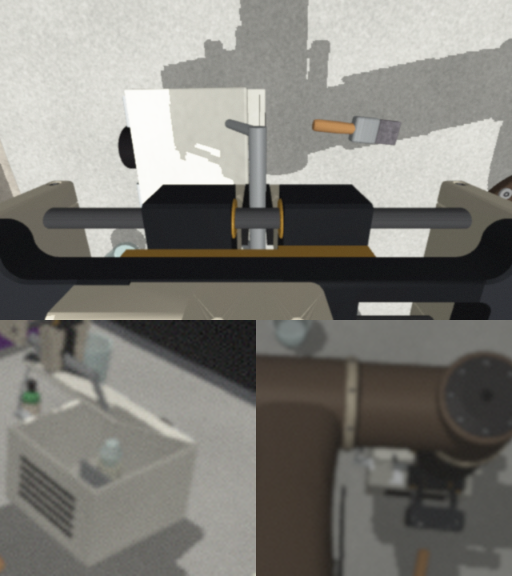

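The wrist view shows the bar at (257,185) pinched between the fingers and the flap tilted up at left, and the side view shows the box open. I'll refine the arm and flap angles with robust fits on the data already taken.

```bash
python3 - <<'E'
from h import *
from scipy.stats import theilslopes
def sw(W): r=W-hin; return -(r@X),r@Y,W[...,2]
for nm in ('w_lamp','f_top'):
    s,w,z=sw(np.load(nm+'.npz')['W'])
    for wl,wh in ((.085,.115),(.09,.105),(.095,.101)):
        m=(s>.015)&(s<.118)&(w>wl)&(w<wh)&(z>.112)&(z<.2)&(abs(z-.105-.6*s)<.02)
        if m.sum()<8: print(nm,m.sum()); continue
        sm,zm=s[m],z[m]; k,b,lo,hi=theilslopes(zm,sm)
        B=[(sm[q].mean(),zm[q].max(),zm[q].min()) for q in (abs(sm-c)<.004 for c in np.arange(.02,.118,.008)) if q.sum()>2]
        B=np.array(B); print(nm,wl,m.sum(),'slope ang',np.arctan(k),np.arctan([lo,hi]),'icpt',b-.105,'upper',np.arctan(theilslopes(B[:,1],B[:,0])[0]),'lower',np.arctan(theilslopes(B[:,2],B[:,0])[0]))
s,w,z=sw(np.load('e_wrist.npz')['W'])
for wl in (-.075,-.055,-.035,-.015,.005,.025):
    m=(w>wl)&(w<wl+.02)&(s>.01)&(s<.135)&(abs(z-.107-.6*s)<.02)
    if m.sum()>50:
        idx=np.random.default_rng(0).permutation(m.sum())[:800]; k,b,lo,hi=theilslopes(z[m][idx],s[m][idx]); print('flap',wl,m.sum(),s[m].min(),s[m].max(),np.arctan(k),b-.105)
E
```

```text
w_lamp 0.085 554 slope ang 0.5364970315523265 [0.53164592 0.54162442] icpt 0.006599423202548957 upper 0.5444169566251855 lower 0.517155223203092
w_lamp 0.09 477 slope ang 0.5404232244139485 [0.53595469 0.54526555] icpt 0.006682021261289334 upper 0.5432400894290783 lower 0.5208870804666044
w_lamp 0.095 416 slope ang 0.5377466947323147 [0.53406709 0.54191743] icpt 0.006961451835582846 upper 0.5422949905590757 lower 0.5224332836486622
f_top 0.085 57 slope ang 0.5005754654570597 [0.46375538 0.5278508 ] icpt 0.009540129061413258 upper 0.5575166210517659 lower 0.4418760583563578
f_top 0.09 57 slope ang 0.5005754654570597 [0.46375538 0.5278508 ] icpt 0.009540129061413258 upper 0.5575166210517659 lower 0.4418760583563578
f_top 0.095 16 slope ang -0.1362800366610791 [-0.85973474  0.407017  ] icpt 0.0827731760548313 upper -0.3420913661503496 lower -0.8321474931052162
flap -0.075 3538 0.0100466890997904 0.13499558368315803 0.5260170128107873 0.006403078597159606
flap -0.055 3193 0.010077627863353403 0.13487742754297957 0.527569434397304 0.00587488007467632
flap -0.035 3025 0.010011176939947781 0.13498465773502247 0.5259991755795715 0.006430809977944471
flap -0.015 2800 0.010013314386776781 0.13499154708624095 0.5260041370092459 0.006425329013069123
flap 0.005 1435 0.010044382209941815 0.13017224750396514 0.5258256577739835 0.006334290204439
flap 0.025 294 0.010067036664895477 0.04431899914585243 0.5241561134457376 0.006338357807710554
```

```bash
python3 - <<'E'
from h import *
robot.dwell(.4); print(robot.read_t(),robot.read_finger_force(),robot.read_force(),np.abs(robot.read_qvel()).max())
print(robot.job_done())
E
```

```text
17.7333 29.99656856060028 [-13.39428626   4.61505184   9.34856372] 0.1399155971685022
the job is handed in; nothing more can be done
None
```

I handed the job in at 17.7 s. The lever leans within about 0.03 rad of its fin, and the flap is held with a 30 N grip about 0.015 rad from its index arm. Both are my own camera measurements, since no verdict came back.

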